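Take the sample pot off the keeper hook

ROBOT

A 6-joint arm with a two-finger parallel gripper is mounted at the origin on the work surface. World frame = base frame: x ahead of the robot, y to its left, z up, the work surface at z = 0. Lengths are in m, angles in degrees, forces in N, time in s.
With the tool pointing down it reaches from about 0.4 to 0.825 m from the base axis. Payload 7 kg.
Tool frame: the origin (TCP) lies between the finger pads; the fingertips stand ctrl.nose_length ahead of it and the grasp point (between the pads) lies 2 mm behind it (ctrl.nose_length is the distance from the TCP to the fingertips, in m); z points along the fingers, y is the line along which they close (so a half turn about z gives the same grasp; the last joint's range is limited). The gripper opens to 88 mm and grips with 3 to 60 N. Pads are 19 mm wide; open, the fingers measure 130 mm over their backs; the gripper's body (78 mm by 193 mm) begins 47 mm behind the grasp point.
Start: joints at [-60.212, 20.546, 0.682, 0, -70.136, -16.507], TCP at [0.155, -0.657, 0.244] pointing down, gripper open.
Joint ranges: [-176.03, 176.03], [-82.01, 121.73], [-58.28, 71.71], [-173.87, 95.51], [-174.79, -0.11], [-173.66, 173.66]. Speed limits (degrees/s): [136.94, 136.94, 172.46, 180, 180, 180].

INTERFACE

Orientations are given as [roll, pitch, yaw] about the fixed x, y, z axes, in that order (R = Rz(yaw) Ry(pitch) Rx(roll)).
In Python, from plant import ctrl gives the robot as it stands.
- The arm moves only by the tool apply_moves, never from a script. Its argument "commands" is a list of rows, each a list of 3 entries, a list of its own where there are three numbers: the shift along the world's x, y, z in cm, then the turn about the world's z in rad, then the closure, from 0 (fully open) to 1 (shut). In form: [[[x, y, z], turn, jaw], ...]. A call has 1 to 20 rows; each row is the pose to reach, as a shift and turn from the pose commanded when the call began; what a row does not reach only later rows make up. A row lasts 1/12 s, in which the tool goes at most 41.7 mm and 7.16 degrees, less where a joint would pass 70% of its speed; a pose out of reach is approached as far as the arm can. A call with a gripper value outside its range is refused whole. The fingers move at their own pace and stop on an object; the grip force is fixed at half the most. Time passes only in rows, so rows that repeat a pose let the fingers close. It gives the time, the measured TCP pose, the force, the opening and the grip force at its end, in the units of the state.
- ctrl.get_obs(): the state, without advancing time (a new reading comes with each control period).
- ctrl.snapshot(name): name is "scene" or "side" or "wrist"; returns a dict with "img" (480x640x3 uint8, red, green, blue), "fx", "fy", "cx", "cy" (pixels), "T" (4x4, takes a point from camera to world coordinates). Camera axes: x right, y up, looking along -z (the intrinsics and any distortion apply to the point x, -y, -z); pixel columns grow to the right and rows downward; lengths in m; the calibration is good to about 2 mm. The wrist camera is an equidistant fisheye: a pixel r from the principal point sees the ray r / f radians off the axis. A picture is of the moment at which its call begins. There is no depth.
- ctrl.close_job(): hands the job in; it is judged then, once.
Trained networks look in a picture, given as the dict that the camera call returned (one of the last four; its "shot" number tells which), for a name from the list of things; names that differ only in an ending like _2 or _b are one class to them, and where a whole thing is asked for, a point or a joint stands for the part that bears it (a point fixed in the world has none). Each returns a list of dicts, best first, with "score" (0 to 1); they miss things now and then, are a little off and sometimes report something else, mostly with a low value. They report only what shows in the picture. A call takes as long as a camera call. They do not tell look-alikes from the thing itself.
- ctrl.search_frame(picture, target): "at" ([column, row] in pixels, amid what is visible of it).
- ctrl.spot_point(picture, target): "at" ([column, row] in pixels: a listed point, or the origin of a listed thing).
The state is a dict: "clock": time; "joint_pos": joint angles; "qvel": joint speeds; "tau": joint torques, N m; "tool_pos": TCP position; "orientation": TCP orientation; "force": force on the tool from outside, world axes, zero at the start; "moment": the same for the moment, N m; "opening": finger opening in m; "gripper_force": force on a finger pad.
Only numpy, scipy, OpenCV 4.12 (cv2) and the standard library are available. Lean on these libraries where they do the work, as an engineer would, in place of code of your own. Each camera call takes 0.05 s, during which the arm holds its last target. There are 200 camera calls.

TASK

Gently press the hook's sprung keeper down at its thumb screw, feeling for the screw, until it snaps over and stays open while the sample pot still hangs; do not force it against its stop. Then lift the pot straight up off the twin hooks and bring it out forward, clear of the stand, without dragging it against the hooks or the keeper, and stand it gently upright inside the white drip dish, released. Leave the jar, the bottle and the beaker where they are.

Things in the scene. Friction and masses are not known exactly. Their poses are not given: they have to be found in the camera images.
- stand: Fixed blue stand of 22 mm pipe. Origin on the bench below the hook seat; x from the hook tips back to the pipes, y along the pot's cross-pin towards the keeper side, z up. Uprights at x +55, y +-85 mm, crossbar between them (top at z 171 mm); low feet back to x 130 mm. The crossbar carries two steel J hooks forward.
- hook_seat (a point): Point on the stand midway between the two J hooks, 158 mm above the bench, on the axis of the pot's cross-pin when it hangs home; axes as the stand. The hooks are 8 mm wide, at y = +-36 mm; their notches open upward, 12 mm wide in x, floor 4 mm below this point, tips and shanks 14 mm above it.
- keeper (a joint): Keeper angle (rad): 0 closed, 0.62 open at a rigid stop. Sprung shut up to 0.56 (7 to 10 N at the screw head, fading to nothing at 0.56); past that it snaps over and stays open by itself. Steel crank of 8 mm bar; its nose closes over the pot's cross-pin end at stand y about +43 mm. Pressing the thumb screw at the end of its tail down swings the nose up and outward, clear of the pin.
- keeper_pivot (a point): Keeper pivot on the stand, at stand x 0, y +72, z 148 mm; it turns about the stand's x. The tail, an 8 mm bar, reaches from here in +y, drooping 0.18 rad when closed and 0.80 rad when open.
- keeper_tail (a point): Point on the keeper's tail, 50 mm outward (y) and 9 mm below the pivot when closed, on the thumb screw's axis; goes down about 27 mm to open; axes as the stand's when closed. The screw leans 0.31 rad inward from upright (to the pivot) when closed, outward when open; head dark, 18 mm across. Its setting is not given: the head's top is 14 to 34 mm from here along the screw; feel or see.
- pot_grip (a point): Centre of the pot's grip, an upright black cylinder 18 mm in diameter, 42 mm tall, with a 22 mm wide, 4 mm thick steel cap on it. z up along the pot, y along its cross-pin. The cross-pin (8 mm thick, 100 mm long) is 51 mm below this point, the underside 159 mm below.
- pot_base (a point): Centre of the pot's flat underside (50 mm above the bench while it hangs).
- pot: The steel sample pot, 0.3 to 0.5 kg, 184 mm tall in all: a closed can 50 mm in diameter (53 at the lid), 70 mm tall, with a 10 mm stem, cross-pin and grip above it. Origin at the centre of its underside, z up along it.
- dish_in (a point): Centre of the inner floor of the round white ceramic drip dish, 4 mm above the bench; the dish is fixed, 112 mm across, inside about 98 mm across, rim 12 mm above the bench.
- dish: The drip dish; origin at the centre of its underside on the bench.
- jar: Bystander: closed amber jar, 64 mm across, 75 mm tall; origin at the centre of its underside.
- reagent: Bystander: amber bottle with white cap, 60 mm across, 140 mm tall; origin at the centre of its underside.
- beaker: Bystander: clear open beaker, 64 mm across, 80 mm tall; origin at the centre of its underside.
Things that resemble listed ones, but are neither listed nor needed, are in the scene too. There is more than one size of the pot; the one meant has the size given above. What is shaped like the dish but black is not meant.

How it is judged:
By the outcome, as a careful person would: the job done as asked, in the order asked, and still so for the second after the job is handed in, with the robot touching nothing.
It also fails if it takes over 72 s, if anything falls off the work surface, if the arm or the gripper's body presses on something with over 40 N, if the wrist force passes 120 N, or if a joint passes its speed limit or range.

## Working session

There is one attempt and no reset: what is moved stays moved. The work goes in short steps, Python scripts to look and compute and a tool call to move; the robot and the scene stay as the last step left them, time stands still between calls to the robot, and variables do not carry over. Pictures are saved under pics/ and viewed, at most 10 in all, crops included, and the job is handed in when it is done.

Besides the shell and the picture viewer there is one more tool, called by a JSON object that holds its "name" and its "arguments". apply_moves: Moves the arm, as the interface text tells. Its arguments: {"type":"object","properties":{"commands":{"type":"array"}},"required":["commands"]}

```bash
mkdir -p pics; ls; cat > h.py <<'E'
import numpy as np, cv2
from plant import ctrl
def ray(s,p):
    u=(np.array(p,float)-[s["cx"],s["cy"]])
    if s.get("fish"):
        r=np.hypot(*u); th=r/s["fx"]; d=np.array([u[0]/r*np.sin(th),-u[1]/r*np.sin(th),-np.cos(th)]) if r>0 else np.array([0,0,-1.])
    else: d=np.array([u[0]/s["fx"],-u[1]/s["fy"],-1.])
    T=np.array(s["T"]); d=T[:3,:3]@d
    return T[:3,3],d/np.linalg.norm(d)
def tri(*rs):
    A=sum(np.eye(3)-np.outer(d,d) for o,d in rs); b=sum((np.eye(3)-np.outer(d,d))@o for o,d in rs)
    x=np.linalg.solve(A,b); return x,[1e3*np.linalg.norm(np.cross(x-o,d)) for o,d in rs]
def onz(r,z): o,d=r; return o+d*(z-o[2])/d[2]
def proj(s,X):
    T=np.array(s["T"]); p=T[:3,:3].T@(np.array(X)-T[:3,3]); q=np.array([p[0],-p[1]]);
    if s.get("fish"):
        r=np.hypot(*q); th=np.arctan2(r,-p[2]); return q/r*th*s["fx"]+[s["cx"],s["cy"]]
    return q/-p[2]*s["fx"]+[s["cx"],s["cy"]]
def snap(n):
    s=ctrl.snapshot(n); s["fish"]=(n=="wrist"); return s
def save(s,name): cv2.imwrite("pics/"+name+".png",s["img"][:,:,::-1])
E
python3 - <<'E'
from h import *
print(ctrl.nose_length, ctrl.get_obs())
for n in("scene","side","wrist"):
    s=snap(n); save(s,n+"0"); print(n,{k:v for k,v in s.items() if k not in("img","T")}, np.round(s["T"],3).tolist())
    for t in("pot_grip","pot_base","hook_seat","keeper_pivot","keeper_tail","dish_in","stand","jar","reagent","beaker"):
        print(t,[(np.round(d["at"]).tolist(),round(d["score"],2)) for d in ctrl.spot_point(s,t)][:5])
E
```

```text
pics
0.017 {'clock': 0.0, 'joint_pos': array([-6.02116656e+01,  2.05907174e+01,  6.32535439e-01, -2.04132029e-02,
       -7.01363970e+01, -1.65078691e+01]), 'qvel': array([ 0.10338297, -0.00885633, -0.0751327 , -0.00344727, -0.00635847,
        0.03978587]), 'tau': array([-1.07249463e-03, -5.82711911e+01,  2.93049181e+01,  6.99705362e+00,
        6.82194936e-03, -1.50198166e-04]), 'tool_pos': array([ 0.15493419, -0.65648755,  0.24262045]), 'orientation': array([ 1.79903866e+02, -8.47831710e-03, -1.66726479e+02]), 'force': array([-0.56023702, -0.64715661,  0.35311222]), 'moment': array([-0.01225175,  0.00632708,  0.06581604]), 'gripper_force': 0.0, 'opening': 0.08758621599451838}
scene {'fx': 616.7248992748298, 'fy': 616.7248992748298, 'cx': 318.8897048879833, 'cy': 241.9792229031961, 'shot': 1, 'fish': False} [[-0.753, -0.419, 0.507, 1.336], [0.657, -0.5, 0.564, 0.883], [0.017, 0.758, 0.652, 1.181], [0.0, 0.0, 0.0, 1.0]]
pot_grip [([388.0, 234.0], 0.73), ([354.0, 248.0], 0.57)]
pot_base [([385.0, 264.0], 0.63), ([352.0, 296.0], 0.62)]
hook_seat [([353.0, 263.0], 0.92)]
keeper_pivot [
[... 706 characters left out ...]
([318.0, 313.0], 0.91), ([308.0, 283.0], 0.22)]
keeper_tail [([328.0, 343.0], 0.76)]
dish_in [([312.0, 225.0], 0.97), ([313.0, 190.0], 0.92)]
stand [([313.0, 336.0], 0.75)]
jar [([353.0, 422.0], 0.95)]
reagent [([257.0, 218.0], 0.65)]
beaker [([369.0, 190.0], 0.86)]
wrist {'fx': 371.64829954431775, 'fy': 371.64829954431775, 'cx': 321.32504486358096, 'cy': 240.44961834871242, 'shot': 3, 'fish': True} [[-0.23, -0.935, -0.271, 0.08], [0.973, -0.22, -0.066, -0.675], [0.002, -0.279, 0.96, 0.384], [0.0, 0.0, 0.0, 1.0]]
pot_grip [([635.0, 473.0], 0.26)]
pot_base [([628.0, 469.0], 0.65)]
hook_seat []
keeper_pivot []
keeper_tail []
dish_in [([632.0, 472.0], 0.41)]
stand []
jar []
reagent []
beaker []
```

View pics/scene0.png

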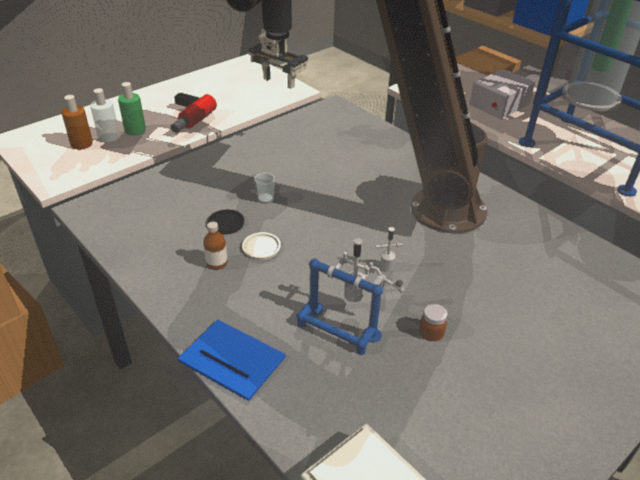

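View pics/side0.png

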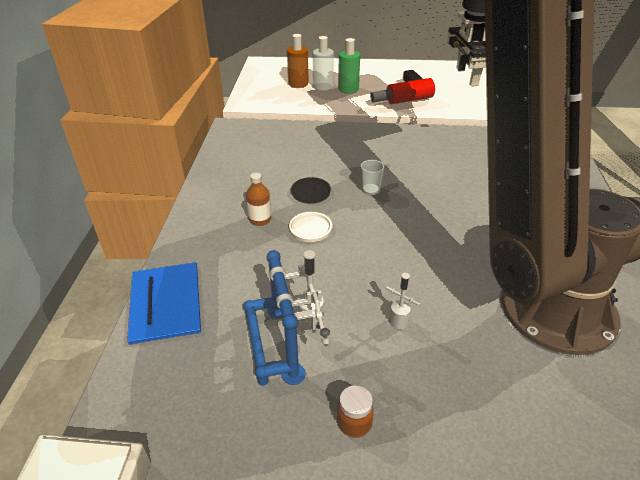

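```bash
cat > m.py <<'E'
from h import *
E
python3 - <<'E'
from h import *
S=snap("scene");D=snap("side")
def t(a,b): 
    x,e=tri(ray(S,a),ray(D,b)); return np.round(x*1e3).tolist(),np.round(e,1)
print("gripA",t((354,248),(309,265)),"gripB",t((388,234),(401,280)))
print("baseA",t((352,296),(310,317)),"baseB",t((385,264),(397,322)))
print("seat",t((353,263),(307,282)),"piv",t((380,279),(318,313)),"tail",t((399,289),(328,343)))
for a,b in(((262,248),(312,225)),((227,222),(313,190))): print("dish",t(a,b))
print("jar",t((431,332),(353,422)),"reag",t((216,262),(257,218)),"beak",t((262,198),(369,190)))
E
```

```text
gripA ([525.0, 109.0, 201.0], array([2.6, 2.6])) gripB ([348.0, 61.0, 123.0], array([0.4, 0.4]))
baseA ([526.0, 112.0, 48.0], array([3.8, 3.8])) baseB ([344.0, 63.0, 6.0], array([5., 5.]))
seat ([529.0, 113.0, 159.0], array([1.7, 1.7])) piv ([503.0, 180.0, 143.0], array([2.5, 2.5])) tail ([481.0, 227.0, 125.0], array([1.5, 1.5]))
dish ([556.0, -233.0, 0.0], array([6.2, 6.2]))
dish ([568.0, -393.0, 0.0], array([2.4, 2.4]))
jar ([429.0, 305.0, 1.0], array([0., 0.])) reag ([701.0, -251.0, 9.0], array([0.8, 0.8])) beak ([410.0, -424.0, -8.0], array([2.6, 2.6]))
```

Hanging pot on the blue stand at scene (354,248) / side (309,265). The look-alike is the small standing pot at (388,234) / (401,280). White dish at (262,246) / (311,227), with the black dish at (226,221) / (311,190). I choose the hanging pot (grip 209 mm up, 184 mm size) and the white dish. Stand yaw is about 21°. Next I hover and look from near.

{"name": "apply_moves", "arguments": {"commands": [[[0,0,4],0,1],[[4,5,8],0.12,1],[[8,9,9.6],0.24,1],[[34.5,45.7,9.6],1.71,1],[[34.5,45.7,9.6],1.71,1],[[34.5,45.7,9.6],1.71,1],[[34.5,45.7,9.6],1.71,1],[[34.5,45.7,9.6],1.71,1],[[34.5,45.7,9.6],1.71,1],[[34.5,45.7,9.6],1.71,1],[[34.5,45.7,9.6],1.71,1],[[34.5,45.7,9.6],1.71,1],[[34.5,45.7,9.6],1.71,1],[[34.5,45.7,9.6],1.71,1],[[34.5,45.7,9.6],1.71,1],[[34.5,45.7,9.6],1.71,1]]}}

```text
clock: 3.08
tool_pos: [0.5034, -0.1954, 0.3395]
orientation: [-179.9, 0.0, -68.1]
force: [-0.8, -1.2, -0.4]
opening: 0.0005
gripper_force: 0.0
```

{"name": "apply_moves", "arguments": {"commands": [[[-1.5,37,1],0.0,1],[[-1.5,37,1],0.0,1],[[-1.5,37,1],0.0,1],[[-1.5,37,1],0.0,1],[[-1.5,37,1],0.0,1],[[-1.5,37,1],0.0,1],[[-1.5,37,1],0.0,1],[[-1.5,37,1],0.0,1],[[-1.5,37,1],0.0,1],[[-1.5,37,1],0.0,1],[[-1.5,37,1],0,1],[[-1.5,37,1],0,1]]}}

```text
clock: 4.08
tool_pos: [0.4849, 0.1701, 0.3495]
orientation: [180.0, -0.0, -68.7]
force: [0.3, -0.2, -0.4]
opening: 0.0004
gripper_force: 0.0
```

```bash
cat > look.py <<'E'
from h import *
import sys
o=ctrl.get_obs(); print(np.round(o["tool_pos"],4),np.round(o["orientation"],1),np.round(o["force"],1),o["clock"])
w=snap("wrist"); save(w,sys.argv[1])
for t in("pot_grip","hook_seat","keeper_pivot","keeper_tail"):
    print(t,[(np.round(d["at"]).tolist(),round(d["score"],2)) for d in ctrl.spot_point(w,t)][:4])
for z,t in ((.209,"pot_grip"),(.158,"hook_seat"),(.148,"keeper_pivot"),(.139,"keeper_tail")):
    d=ctrl.spot_point(w,t)
    if d: print(t,np.round(onz(ray(w,d[0]["at"]),z)*1e3,1))
E
python3 look.py w1
```

```text
[0.4849 0.1701 0.3495] [180.   -0.  -68.7] [ 0.3 -0.2 -0.4] 4.0833
pot_grip [([299.0, 147.0], 0.72), ([479.0, 170.0], 0.69)]
hook_seat []
keeper_pivot [([300.0, 220.0], 0.62)]
keeper_tail [([300.0, 270.0], 0.75)]
pot_grip [523.7 113.9 209. ]
keeper_pivot [501.1 181.8 148. ]
keeper_tail [482.  232.3 139. ]
```

View pics/w1.png

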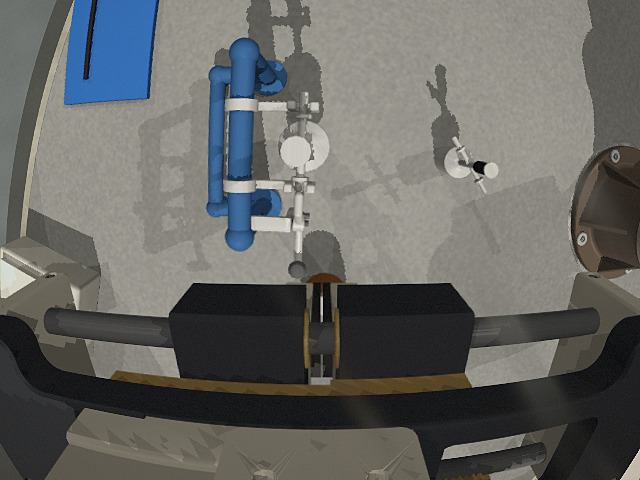

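Wrist view: the pot cap is at (296,150), screw head (297,269), pivot about (300,222), crossbar ends (245,48) and (239,240), and the small pot at (485,168). Now one close crop and the stand's axes.

```bash
python3 - <<'E'
from h import *
w=snap("wrist"); c=w["img"][35:295,205:345]
cv2.imwrite("pics/crop1.png",cv2.resize(c,None,fx=2.3,fy=2.3,interpolation=cv2.INTER_CUBIC)[:,:,::-1])
g=lambda p,z:np.round(onz(ray(w,p),z)*1e3,1)
print("cap",g((296,150),.232),"bar",g((245,48),.160),g((239,240),.160))
for z in(.152,.162,.172): print("screw",z,g((297,269),z))
S=snap("scene");D=snap("side")
for n,s in(("sc",S),("sd",D)):
    x,y=np.round(proj(s,(.484,.22,.15))).astype(int); print(n,x,y)
    cv2.imwrite(f"pics/{n}1.png",cv2.resize(s["img"][y-60:y+60,x-60:x+60],(480,480),interpolation=cv2.INTER_CUBIC)[:,:,::-1])
a=cv2.imread("pics/sc1.png");b=cv2.imread("pics/sd1.png");k=cv2.imread("pics/crop1.png")
cv2.imwrite("pics/mix1.png",cv2.resize(np.hstack([cv2.resize(k,(int(480*k.shape[1]/k.shape[0]),480)),a,b]),None,fx=.66,fy=.66))
E
```

```text
cap [523.8 115.  232. ] bar [603.5  47.9 160. ] [548.7 216.6 160. ]
screw 0.152 [487.1 226.8 152. ]
screw 0.162 [487.8 223.  162. ]
screw 0.172 [488.5 219.2 172. ]
sc 397 281
sd 327 330
```

View pics/mix1.png

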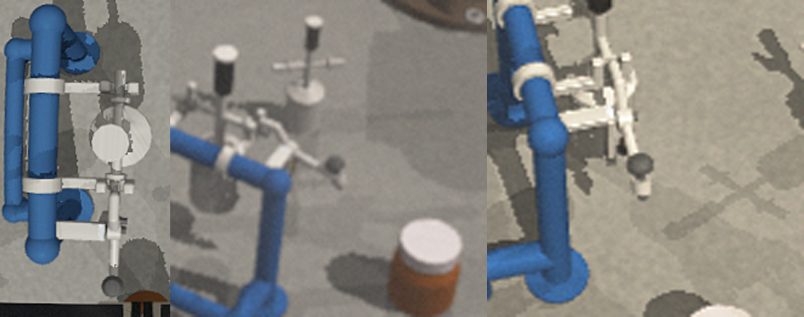

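The crops confirm the choice: the tall hanging pot, with its dark screw head at the tail end, and the small pot standing apart. Stand yaw is about 18°, seat at (524,115), screw head near (488,225) with its top about 157 mm up. I move above it, then feel downward.

{"name": "apply_moves", "arguments": {"commands": [[[0.3,5.5,0],-0.058,1],[[0.3,5.5,0],-0.058,1],[[0.3,5.5,-4],-0.058,1],[[0.3,5.5,-7],-0.058,1],[[0.3,5.5,-10],-0.058,1],[[0.3,5.5,-12],-0.058,1],[[0.3,5.5,-14],-0.058,1],[[0.3,5.5,-15],-0.058,1],[[0.3,5.5,-15.8],-0.058,1],[[0.3,5.5,-15.8],-0.058,1],[[0.3,5.5,-15.8],-0.058,1],[[0.3,5.5,-15.8],-0.058,1]]}}

```text
clock: 5.68
tool_pos: [0.4887, 0.2255, 0.1928]
orientation: [-179.9, 0.0, -72.0]
force: [0.1, -0.6, -0.3]
opening: 0.0001
gripper_force: 0.0
```

{"name": "apply_moves", "arguments": {"commands": [[[0,0,-0.1],0,1],[[0,0,-0.2],0,1],[[0,0,-0.3],0,1],[[0,0,-0.4],0,1],[[0,0,-0.5],0,1],[[0,0,-0.6],0,1],[[0,0,-0.6],0,1],[[0,0,-0.6],0,1]]}}

```text
clock: 6.35
tool_pos: [0.488, 0.2251, 0.1855]
orientation: [180.0, -0.0, -72.1]
force: [-0.3, 0.4, -0.8]
opening: 0.0007
gripper_force: 0.0
```

{"name": "apply_moves", "arguments": {"commands": [[[0,0,-0.1],0,1],[[0,0,-0.2],0,1],[[0,0,-0.3],0,1],[[0,0,-0.4],0,1],[[0,0,-0.5],0,1],[[0,0,-0.5],0,1]]}}

```text
clock: 6.85
tool_pos: [0.4879, 0.225, 0.1803]
orientation: [180.0, -0.0, -72.1]
force: [0.8, 0.4, 0.5]
opening: 0.0007
gripper_force: 0.0
```

{"name": "apply_moves", "arguments": {"commands": [[[0,0,-0.1],0,1],[[0,0,-0.2],0,1],[[0,0,-0.3],0,1],[[0,0,-0.3],0,1]]}}

```text
clock: 7.18
tool_pos: [0.4881, 0.2251, 0.1775]
orientation: [-180.0, -0.0, -72.1]
force: [-0.2, 0.8, 1.4]
opening: 0.0006
gripper_force: 0.3
```

{"name": "apply_moves", "arguments": {"commands": [[[0,0,-0.1],0,1],[[0,0,-0.2],0,1],[[0,0,-0.3],0,1],[[0,0,-0.3],0,1]]}}

```text
clock: 7.52
tool_pos: [0.4882, 0.2255, 0.1752]
orientation: [-179.9, 0.0, -72.0]
force: [-3.4, 0.7, 7.4]
opening: 0.0004
gripper_force: 3.5
```

{"name": "apply_moves", "arguments": {"commands": [[[0,0,-0.1],0,1],[[0,0,-0.2],0,1],[[0,0,-0.3],0,1],[[0,0,-0.4],0,1],[[0,0,-0.5],0,1],[[0,0,-0.6],0,1],[[0,0,-0.7],0,1],[[0,0,-0.8],0,1],[[0,0,-0.8],0,1]]}}

```text
clock: 8.27
tool_pos: [0.4882, 0.2261, 0.1673]
orientation: [-179.9, 0.1, -72.0]
force: [-2.7, 3.6, 6.5]
opening: 0.0002
gripper_force: 3.2
```

{"name": "apply_moves", "arguments": {"commands": [[[0,0,-0.1],0,1],[[0,0,-0.2],0,1],[[0,0,-0.3],0,1],[[0,0,-0.4],0,1],[[0,0,-0.5],0,1],[[0,0,-0.6],0,1],[[0,0,-0.7],0,1],[[0,0,-0.8],0,1],[[0,0,-0.8],0,1]]}}

```text
clock: 9.02
tool_pos: [0.4882, 0.2253, 0.1586]
orientation: [-180.0, 0.0, -72.1]
force: [-0.8, 2.3, 3.0]
opening: 0.0006
gripper_force: 1.5
```

{"name": "apply_moves", "arguments": {"commands": [[[0,0,-0.1],0,1],[[0,0,-0.2],0,1],[[0,0,-0.3],0,1],[[0,0,-0.3],0,1]]}}

```text
clock: 9.35
tool_pos: [0.4881, 0.2248, 0.1552]
orientation: [180.0, -0.0, -72.1]
force: [0.1, 0.9, 1.8]
opening: 0.0006
gripper_force: 0.7
```

{"name": "apply_moves", "arguments": {"commands": [[[0,0,-0.05],0,1],[[0,0,-0.1],0,1],[[0,0,-0.15],0,1],[[0,0,-0.15],0,1]]}}

```text
clock: 9.68
tool_pos: [0.4879, 0.2247, 0.1538]
orientation: [180.0, -0.0, -72.1]
force: [0.7, 0.2, 2.2]
opening: 0.0002
gripper_force: 0.5
```

{"name": "apply_moves", "arguments": {"commands": [[[0,0,-0.05],0,1],[[0,0,-0.1],0,1],[[0,0,-0.1],0,1]]}}

```text
clock: 9.93
tool_pos: [0.4877, 0.2249, 0.1528]
orientation: [180.0, -0.0, -72.1]
force: [-0.7, 0.0, 0.7]
opening: 0.0004
gripper_force: 0.2
```

```bash
python3 - <<'E'
from h import *
o=ctrl.get_obs(); print(o["tool_pos"],o["force"])
ims=[]
for n in("scene","side"):
    s=snap(n)
    x,y=np.round(proj(s,(.50,.19,.15))).astype(int)
    ims.append(cv2.resize(s["img"][y-50:y+50,x-50:x+50],(390,390),interpolation=cv2.INTER_CUBIC)[:,:,::-1])
cv2.imwrite("pics/mix2.png",np.hstack(ims))
E
```

```text
[0.48773709 0.22490502 0.1527519 ] [-0.68781659  0.04877382  0.69367949]
```

View pics/mix2.png

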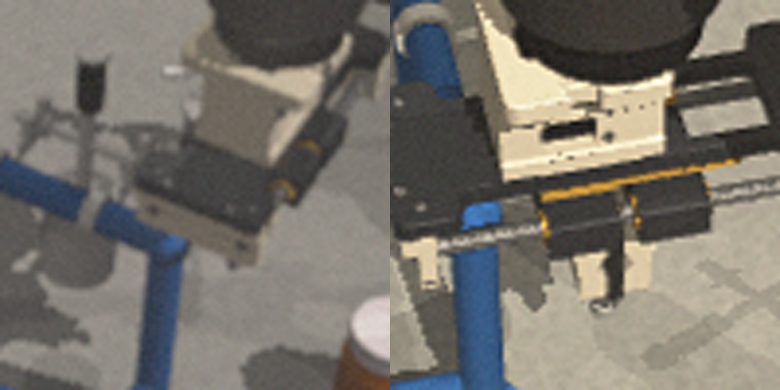

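The gripper hides the screw in both views and the pot still hangs. The force has nearly faded, so I continue in half-millimetres.

{"name": "apply_moves", "arguments": {"commands": [[[0,0,-0.05],0,1],[[0,0,-0.05],0,1],[[0,0,-0.05],0,1]]}}

```text
clock: 10.28
tool_pos: [0.4879, 0.2251, 0.1524]
orientation: [180.0, -0.0, -72.1]
force: [-0.3, 0.4, -0.0]
opening: 0.0008
gripper_force: 0.0
```

{"name": "apply_moves", "arguments": {"commands": [[[0,0,-0.05],0,1],[[0,0,-0.05],0,1],[[0,0,-0.05],0,1]]}}

```text
clock: 10.53
tool_pos: [0.488, 0.2251, 0.152]
orientation: [180.0, 0.0, -72.1]
force: [-0.3, -0.2, -0.4]
opening: 0.0003
gripper_force: 0.0
```

Contact has vanished, so the keeper has snapped over. I rise and check.

{"name": "apply_moves", "arguments": {"commands": [[[0,0,2],0,1],[[0,0,5],0,1],[[0,0,9],0,1],[[0,0,13],0,1],[[0,0,17],0,1],[[0,0,20],0,1],[[0,0,20],0,0],[[-0.3,-5.5,20],0,0],[[-0.3,-5.5,20],0,0],[[-0.3,-5.5,20],0,0],[[-0.3,-5.5,20],0,0],[[-0.3,-5.5,20],0,0]]}}

```text
clock: 11.53
tool_pos: [0.4851, 0.1703, 0.352]
orientation: [-180.0, 0.0, -72.1]
force: [-0.3, -0.5, -0.5]
opening: 0.0351
gripper_force: 0.0
```

```bash
python3 look.py w2; python3 - <<'E'
from h import *
w=cv2.imread("pics/w2.png"); ims=[cv2.resize(w[60:290,220:360],(340,560),interpolation=cv2.INTER_CUBIC)]
s=snap("side"); x,y=np.round(proj(s,(.50,.17,.16))).astype(int); print(x,y)
ims.append(cv2.resize(s["img"][y-70:y+70,x-50:x+50],(400,560),interpolation=cv2.INTER_CUBIC)[:,:,::-1])
cv2.imwrite("pics/mix3.png",np.hstack(ims))
E
```

```text
[0.4851 0.1703 0.352 ] [-180.     0.   -72.1] [-0.3 -0.5 -0.5] 11.5333
pot_grip [([290.0, 151.0], 0.8), ([478.0, 159.0], 0.71)]
hook_seat [([296.0, 150.0], 0.43), ([304.0, 146.0], 0.38)]
keeper_pivot [([300.0, 223.0], 0.91)]
keeper_tail [([305.0, 243.0], 0.78)]
pot_grip [525.9 117.1 209. ]
hook_seat [524.2 117.7 158. ]
keeper_pivot [500.4 183.6 148. ]
keeper_tail [489.6 204.  139. ]
320 304
```

View pics/mix3.png

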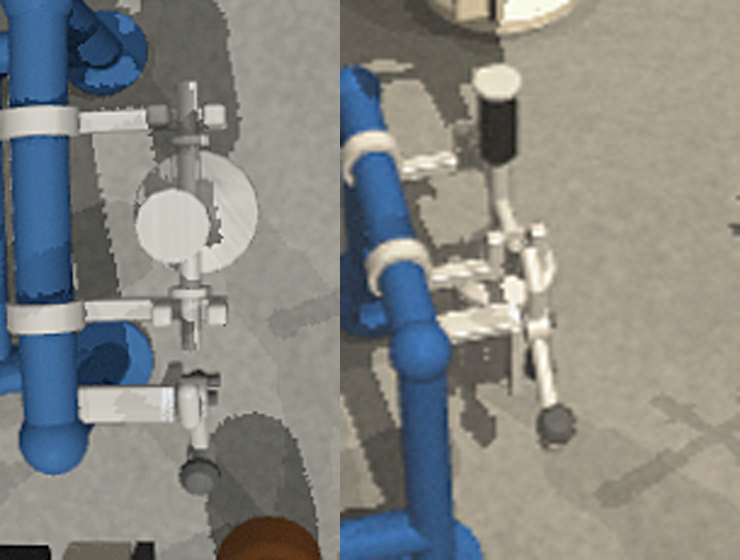

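The keeper is open (nose standing up clear of the pin end, screw tilted outward) and the pot still hangs. Cap centre is at wrist (291,153).

```bash
python3 - <<'E'
from h import *
w=snap("wrist")
im=w["img"].astype(int); m=((im.min(2)>185)).astype(np.uint8); 
n,l,st,c=cv2.connectedComponentsWithStats(m[100:200,240:340]); 
for i in range(1,n):
    if st[i,4]>150: print(st[i],c[i]+[240,100])
g=lambda p,z:np.round(onz(ray(w,p),z)*1e3,1)
print("cap",g((290.8,153.2),.232),g((290.8,153.2),.234))
for t in("scene","side"):
    s=snap(t); print(t,proj(s,(.5245,.1155,.232)), [ (d["at"],d["score"]) for d in ctrl.spot_point(s,"pot_grip")], proj(s,(.5245,.1155,.209)))
    print([ (d["at"],d["score"]) for d in ctrl.spot_point(s,"dish_in")],proj(s,(.556,-.233,.004)))
    im=s["img"].astype(int); m=(im.min(2)>190).astype(np.uint8); n,l,st,c=cv2.connectedComponentsWithStats(m)
    u=proj(s,(.556,-.233,.004))
    for i in range(1,n):
        if st[i,4]>60 and np.hypot(*(c[i]-u))<30: print("blob",st[i],c[i], "ctr",st[i,0]+(st[i,2]-1)/2,st[i,1]+(st[i,3]-1)/2, onz(ray(s,(st[i,0]+(st[i,2]-1)/2,st[i,1]+(st[i,3]-1)/2)),.012))
E
```

```text
[ 49  40  30  35 193] [303.97927461 160.42487047]
cap [523.4 116.8 232. ] [523.3 116.7 234. ]
scene [356.97580039 240.64064632] [([355.8, 247.8], 0.87), ([387.6, 233.5], 0.81)] [356.42369661 247.93356674]
[([226.6, 221.6], 0.93), ([261.3, 246.9], 0.69)] [261.59355371 244.99287965]
blob [261 235  20  18 218] [270.02293578 243.90825688] ctr 270.5 243.5 [ 0.53760214 -0.21415555  0.012     ]
side [308.72607557 253.72990892] [([402.6, 282.1], 0.88), ([312.3, 265.9], 0.59)] [308.94328763 262.97689969]
[([311.2, 228.5], 0.65), ([312.0, 189.8], 0.52)] [311.51812476 226.31019124]
blob [309 217  23  22 296] [320.30405405 228.63513514] ctr 320.0 227.5 [ 0.53298648 -0.22045925  0.012     ]
blob [304 250  11   8  66] [309.         253.83333333] ctr 309.0 253.5 [ 0.55127734 -0.12123242  0.012     ]
```

{"name": "apply_moves", "arguments": {"commands": [[[3.9,-5.4,0],0,0],[[3.9,-5.4,0],0,0],[[3.9,-5.4,0],0,0],[[3.9,-5.4,0],0,0],[[3.9,-5.4,-3],0,0],[[3.9,-5.4,-6],0,0],[[3.9,-5.4,-8.5],0,0],[[3.9,-5.4,-8.5],0,0],[[3.9,-5.4,-8.5],0,0]]}}

```text
clock: 13.13
tool_pos: [0.5235, 0.1162, 0.2668]
orientation: [179.9, -0.0, -72.0]
force: [-0.1, 0.3, 1.1]
opening: 0.0875
gripper_force: 0.0
```

```bash
python3 - <<'E'
from h import *
o=ctrl.get_obs(); print(o["tool_pos"],o["orientation"],o["opening"])
w=snap("wrist"); print(proj(w,(.524,.116,.232)),proj(w,(.524,.116,.211)))
p=o["tool_pos"]; print("tcp",proj(w,p), proj(w,p-[0,0,.017]), "pot",ctrl.spot_point(w,"pot_grip")[:2])
cv2.imwrite("pics/w3.png",w["img"][100:420,160:500,::-1].repeat(2,0).repeat(2,1)[:600])
E
```

```text
[0.52347526 0.11618281 0.26683797] [ 1.79883978e+02 -4.97292013e-02 -7.20300571e+01] 0.08747800163388422
[318.08959072 285.12969031] [318.28914198 270.5277905 ]
tcp [318.70201544 317.79208145] [318.83504714 300.70941588] pot [{'at': [530.0, 239.5], 'score': 0.92}, {'at': [320.3, 268.4], 'score': 0.73}]
```

View pics/w3.png

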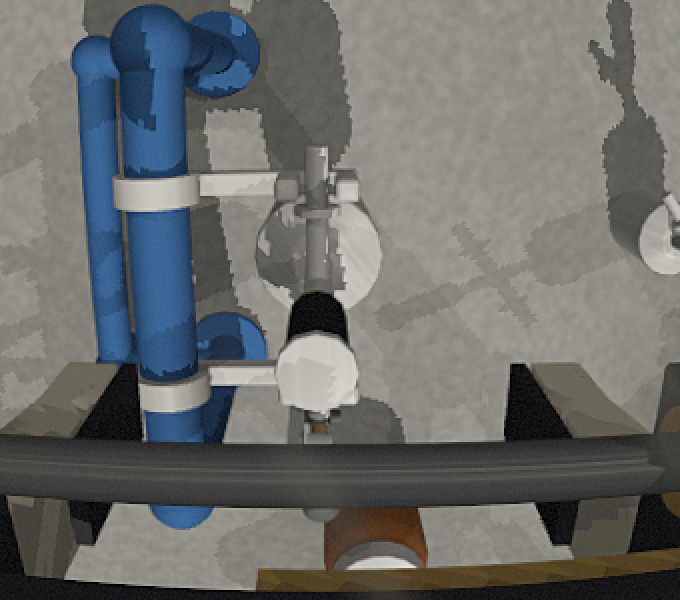

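The cap at crop (317,370) sits about 1.5 mm towards the crossbar from the middle of the finger pads (about 324). I correct for that, go down and close.

{"name": "apply_moves", "arguments": {"commands": [[[0.17,0.05,-1],0,0],[[0.17,0.05,-2],0,0],[[0.17,0.05,-3.5],0,0],[[0.17,0.05,-5],0,0],[[0.17,0.05,-5.7],0,0],[[0.17,0.05,-5.7],0,0],[[0.17,0.05,-5.7],0,0],[[0.17,0.05,-5.7],0,0.7],[[0.17,0.05,-5.7],0,0.7],[[0.17,0.05,-5.7],0,0.7],[[0.17,0.05,-5.7],0,0.7],[[0.17,0.05,-5.7],0,0.7],[[0.17,0.05,-5.7],0,0.7],[[0.17,0.05,-5.7],0,0.7],[[0.17,0.05,-5.7],0,0.7],[[0.17,0.05,-5.7],0,0.7],[[0.17,0.05,-5.7],0,0.7]]}}

```text
clock: 14.65
tool_pos: [0.5257, 0.1166, 0.21]
orientation: [180.0, -0.0, -72.1]
force: [-0.2, 0.4, 0.3]
opening: 0.0283
gripper_force: 0.0
```

{"name": "apply_moves", "arguments": {"commands": [[[0,0,0],0,0.77],[[0,0,0],0,0.77],[[0,0,0],0,0.85],[[0,0,0],0,0.9],[[0,0,0],0,0.9],[[0,0,0],0,1],[[0,0,0],0,1],[[0,0,0],0,1],[[0,0,0],0,1]]}}

```text
clock: 15.4
tool_pos: [0.5257, 0.1166, 0.21]
orientation: [180.0, 0.0, -72.1]
force: [0.0, -0.1, -0.8]
opening: 0.0199
gripper_force: 30.0
```

{"name": "apply_moves", "arguments": {"commands": [[[0,0,0],0,1],[[0,0,0],0,1],[[0,0,0],0,1]]}}

```text
clock: 15.65
tool_pos: [0.5257, 0.1166, 0.21]
orientation: [180.0, -0.0, -72.1]
force: [0.0, -0.2, -0.6]
opening: 0.0197
gripper_force: 30.0
```

```bash
python3 - <<'E'
from h import *
o=ctrl.get_obs(); print(o["moment"],o["force"])
w=snap("wrist"); a=w["img"][130:330,220:420]
s=snap("side"); x,y=np.round(proj(s,(.52,.115,.16))).astype(int); b=s["img"][y-50:y+50,x-50:x+50]
cv2.imwrite("pics/mix4.png",np.hstack([cv2.resize(i,(400,400),interpolation=cv2.INTER_CUBIC) for i in(a,b)])[:,:,::-1])
E
```

```text
[0.01980175 0.12915898 0.01404532] [ 0.02476833 -0.21637573 -0.60212006]
```

View pics/mix4.png

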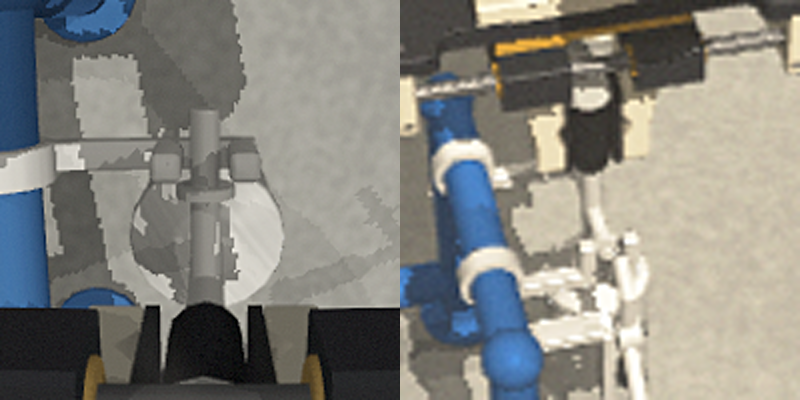

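Wrist view: the pin sits midway in the far notch and the fingers hold the black grip evenly. Side view: the pot is upright. Force is about 0. Lift straight up.

{"name": "apply_moves", "arguments": {"commands": [[[0,0,0.2],0,1],[[0,0,0.4],0,1],[[0,0,0.6],0,1],[[0,0,0.9],0,1],[[0,0,1.2],0,1],[[0,0,1.6],0,1],[[0,0,2.0],0,1],[[0,0,2.4],0,1],[[0,0,2.8],0,1],[[0,0,3.1],0,1],[[0,0,3.1],0,1],[[0,0,3.1],0,1]]}}

```text
clock: 16.75
tool_pos: [0.5258, 0.1167, 0.2412]
orientation: [-180.0, 0.0, -72.1]
force: [-0.6, 0.3, -3.9]
opening: 0.0197
gripper_force: 30.0
```

```bash
python3 - <<'E'
from h import *
o=ctrl.get_obs(); print(o["moment"],o["force"],o["opening"])
w=snap("wrist"); a=w["img"][130:330,220:420]
s=snap("scene"); x,y=np.round(proj(s,(.52,.115,.15))).astype(int); b=s["img"][y-50:y+50,x-50:x+50]
cv2.imwrite("pics/mix5.png",np.hstack([cv2.resize(i,(400,400),interpolation=cv2.INTER_CUBIC) for i in(a,b)])[:,:,::-1])
E
```

```text
[-0.00465218  0.17003011  0.01319337] [-0.61233522  0.33805138 -3.94325854] 0.01969939287300976
```

View pics/mix5.png

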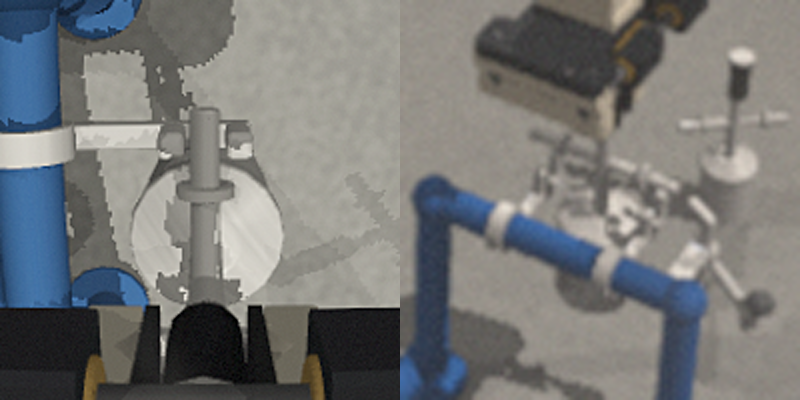

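The pot hangs free in the gripper: 3.9 N, the pin above the hook tips and centred, still upright. Now out forward along the stand's −x.

{"name": "apply_moves", "arguments": {"commands": [[[-0.95,-0.31,0],0,1],[[-1.9,-0.62,0],0,1],[[-2.85,-0.93,0],0,1],[[-3.8,-1.24,0],0,1],[[-4.75,-1.55,0],0,1],[[-5.7,-1.86,0],0,1],[[-6.65,-2.17,0],0,1],[[-7.6,-2.48,0],0,1],[[-8.6,-2.8,0],0,1],[[-8.6,-2.8,0],0,1],[[-8.6,-2.8,0],0,1]]}}

```text
clock: 17.77
tool_pos: [0.4393, 0.0885, 0.2415]
orientation: [-179.9, 0.0, -72.0]
force: [0.4, 0.3, -3.8]
opening: 0.0199
gripper_force: 30.0
```

{"name": "apply_moves", "arguments": {"commands": [[[0,-2,0],0,1],[[0,-4,0],0,1],[[0,-6.5,0],0,1],[[0,-9,0],0,1],[[0,-11.5,0],0,1],[[1,-14,0],0,1],[[3,-16,0],0,1],[[5,-18,0],0,1],[[6.5,-20,0],0,1],[[7.5,-21.5,0],0,1],[[7.5,-22,0],0,1],[[7.5,-22,0],0,1],[[7.5,-22,0],0,1]]}}

```text
clock: 18.85
tool_pos: [0.5146, -0.1315, 0.2406]
orientation: [179.9, 0.0, -72.1]
force: [0.0, -0.4, -4.2]
opening: 0.0197
gripper_force: 30.0
```

```bash
python3 - <<'E'
from h import *
o=ctrl.get_obs(); print(o["tool_pos"],o["force"],o["opening"])
for t in("scene","side","wrist"):
    s=snap(t); save(s,t+"9")
    print(t,[(d["at"],round(d["score"],2),np.round(onz(ray(s,d["at"]),.004)*1e3,1)) for d in ctrl.spot_point(s,"dish_in")])
    u=proj(s,(.556,-.233,.012)); hs=cv2.cvtColor(s["img"],cv2.COLOR_RGB2HSV)
    m=((hs[:,:,2]>135)).astype(np.uint8); n,l,st,c=cv2.connectedComponentsWithStats(m)
    for i in range(1,n):
        if 150<st[i,4]<9000 and np.hypot(*(c[i]-u))<60: 
            e=cv2.fitEllipse(cv2.convexHull(np.argwhere(l==i)[:,::-1].astype(np.int32)))
            print("blob",st[i],e,np.round(onz(ray(s,e[0]),.012)*1e3,1))
    print(u)
E
```

```text
[ 0.5145552  -0.13152054  0.24057707] [ 0.04476417 -0.44282495 -4.18022631] 0.019717199427221513
scene [([260.8, 247.2], 0.8, array([ 563.6, -226.7,    4. ])), ([230.5, 218.2], 0.68, array([ 553.3, -393.6,    4. ])), ([354.1, 264.5], 0.33, array([407.5,   0.7,   4. ]))]
blob [254 173  19  29 178] ((263.0847473144531, 187.28262329101562), (18.384611129760742, 29.626127243041992), 161.4307861328125) [ 385.7 -449.8   12. ]
[261.47402156 242.90759983]
side [([310.1, 229.4], 0.96, array([ 558.4, -220.4,    4. ])), ([313.4, 192.5], 0.91, array([ 564.8, -379.7,    4. ]))]
[311.47537075 223.91825607]
wrist [([307.9, 103.2], 0.83, array([ 559.2, -229. ,    4. ]))]
[312.02462097  99.71843287]
```

```bash
python3 - <<'E'
from h import *
for t in("wrist9","scene9","side9"):
    im=cv2.imread(f"pics/{t}.png"); u=dict(wrist9=(308,103),scene9=(261,247),side9=(310,229))[t]
    r=60 if t[0]=="w" else 32
    g=im[:,:,::-1].astype(int)
    print(t,"row",g[u[1],u[0]-r:u[0]+r+1:4].min(1).tolist()); print("col",g[max(0,u[1]-r):u[1]+r+1:4,u[0]].min(1).tolist())
E
```

```text
wrist9 row [112, 120, 209, 146, 202, 202, 202, 212, 146, 150, 150, 147, 150, 151, 150, 149, 149, 150, 150, 150, 150, 209, 210, 209, 209, 209, 197, 205, 200, 189, 120]
col [87, 209, 210, 184, 204, 207, 208, 209, 209, 197, 153, 151, 153, 150, 150, 149, 150, 150, 147, 147, 148, 146, 151, 149, 147, 147, 146, 161, 118, 64, 82]
scene9 row [145, 142, 143, 101, 211, 178, 152, 151, 153, 153, 154, 155, 142, 134, 142, 137, 143]
col [128, 129, 147, 144, 147, 177, 235, 149, 153, 151, 231, 116, 125, 144, 140, 141, 138]
side9 row [122, 132, 107, 197, 215, 234, 136, 136, 137, 132, 85, 119, 140, 149, 154, 135, 130]
col [36, 35, 126, 137, 191, 229, 230, 134, 137, 135, 140, 88, 73, 135, 134, 130, 134]
```

```bash
python3 - <<'E'
from h import *
s=snap("wrist"); g=s["img"].min(2)
for th in(132,138,143):
    m=cv2.morphologyEx((g>th).astype(np.uint8),cv2.MORPH_OPEN,np.ones((5,5)))
    n,l,st,c=cv2.connectedComponentsWithStats(m); i=l[103,308]; print(th,st[i])
    h=cv2.convexHull(np.argwhere(l==i)[:,::-1].astype(np.int32))[:,0]
    P=np.array([onz(ray(s,p),.010)[:2] for p in h]); c,r=cv2.minEnclosingCircle((P*1e3).astype(np.float32)); print(c,r)
    A=np.c_[2*P,np.ones(len(P))]; x=np.linalg.lstsq(A,(P**2).sum(1),rcond=None)[0]; print(x[:2]*1e3,1e3*np.sqrt(x[2]+x[:2]@x[:2]))
cv2.imwrite("pics/w9.png",s["img"][:,:,::-1])
E
```

```text
132 [   80    29   444   258 59122]
(567.3373413085938, -154.0637664794922) 270.92095947265625
[ 554.63465426 -151.1770744 ] 235.95758830801242
138 [ 253   47  105  102 7923]
(565.28857421875, -234.93325805664062) 54.643463134765625
[ 563.70341786 -233.95595304] 52.15981081216736
143 [ 253   47  105  102 7738]
(565.2393798828125, -234.6219024658203) 54.41879653930664
[ 563.80945944 -233.99410303] 51.95042394210807
```

{"name": "apply_moves", "arguments": {"commands": [[[1.5,-2.5,0],0,1],[[3,-5,0],0,1],[[4,-7.5,0],0,1],[[4.8,-9.5,0],0,1],[[4.8,-9.9,0],0,1],[[4.8,-9.9,0],0,1],[[4.8,-9.9,0],0,1],[[4.8,-9.9,-1],0,1],[[4.8,-9.9,-2],0,1],[[4.8,-9.9,-3.5],0,1],[[4.8,-9.9,-5],0,1],[[4.8,-9.9,-5.8],0,1],[[4.8,-9.9,-5.8],0,1],[[4.8,-9.9,-5.8],0,1]]}}

```text
clock: 20.37
tool_pos: [0.5624, -0.23, 0.1826]
orientation: [179.9, 0.0, -72.0]
force: [0.0, -0.4, -3.5]
opening: 0.0198
gripper_force: 30.0
```

```bash
python3 - <<'E'
from h import *
ims=[]
for t in("scene","side"):
    s=snap(t); x,y=np.round(proj(s,(.562,-.231,.03))).astype(int); print(x,y)
    ims.append(cv2.resize(s["img"][y-40:y+40,x-40:x+40],(400,400),interpolation=cv2.INTER_CUBIC)[:,:,::-1])
cv2.imwrite("pics/mix6.png",np.hstack(ims))
E
```

```text
260 239
309 219
```

View pics/mix6.png

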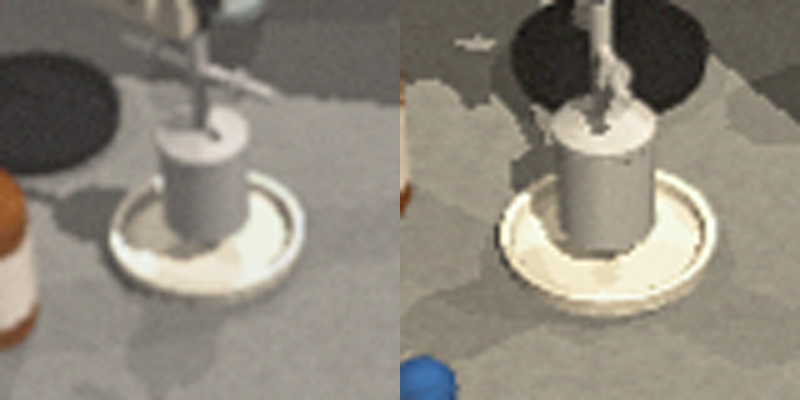

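```bash
python3 - <<'E'
from h import *
S=snap("scene");D=snap("side")
print([np.round(onz(r,.012)*1e3,1) for r in(ray(S,(261.5,245)),ray(D,(310.4,225.8)))],tri(ray(S,(261.5,245)),ray(D,(310.4,225.8))))
for s,a in((S,(220,199,0)),(D,(269,179,400))):
    for z in(.023,.033): 
        ring=np.array([proj(s,(.5624+.025*np.cos(t),-.23+.025*np.sin(t),z)) for t in np.linspace(0,6.28,40)]); q=(ring-a[:2])*5; print(z,"crop x",q[:,0].min()+a[2],q[:,0].max()+a[2],"bottom y",q[:,1].max())
E
```

```text
[array([ 561.5, -225.6,   12. ]), array([ 558. , -225.3,   12. ])] (array([ 0.55859497, -0.22984944,  0.0078401 ]), [np.float64(0.2529337576804351), np.float64(0.2529337576803078)])
0.023 crop x 157.1526705214768 244.24437411192457 bottom y 240.87235664866128
0.033 crop x 156.20954254066277 243.62319782871367 bottom y 227.6000024891276
0.023 crop x 550.1188380563246 648.0375942542645 bottom y 242.5525179966374
0.033 crop x 549.5393965231845 647.9424449758776 bottom y 227.24572473187834
```

Both views show the pot over the white dish. The dish centre triangulates to about (559,-229), against the pot at (562,-230), with roughly 19 mm still to go. Lower gently to contact.

{"name": "apply_moves", "arguments": {"commands": [[[-0.2,0.1,-0.3],0,1],[[-0.2,0.1,-0.6],0,1],[[-0.2,0.1,-0.9],0,1],[[-0.2,0.1,-1.2],0,1],[[-0.2,0.1,-1.4],0,1],[[-0.2,0.1,-1.6],0,1],[[-0.2,0.1,-1.7],0,1],[[-0.2,0.1,-1.7],0,1],[[-0.2,0.1,-1.7],0,1]]}}

```text
clock: 21.32
tool_pos: [0.5608, -0.2295, 0.1661]
orientation: [180.0, -0.0, -72.1]
force: [-0.2, -0.6, -4.3]
opening: 0.0195
gripper_force: 30.0
```

{"name": "apply_moves", "arguments": {"commands": [[[0,0,-0.05],0,1],[[0,0,-0.1],0,1],[[0,0,-0.1],0,1],[[0,0,-0.1],0,1]]}}

```text
clock: 21.65
tool_pos: [0.5607, -0.2294, 0.1651]
orientation: [180.0, 0.0, -72.1]
force: [0.2, 0.2, -4.2]
opening: 0.0197
gripper_force: 30.0
```

{"name": "apply_moves", "arguments": {"commands": [[[0,0,-0.05],0,1],[[0,0,-0.05],0,1],[[0,0,-0.05],0,1]]}}

```text
clock: 21.9
tool_pos: [0.5611, -0.2296, 0.165]
orientation: [-180.0, -0.0, -72.1]
force: [0.5, 0.3, -1.5]
opening: 0.0193
gripper_force: 30.0
```

{"name": "apply_moves", "arguments": {"commands": [[[0,0,-0.03],0,1],[[0,0,-0.03],0,1],[[0,0,-0.03],0,1]]}}

```text
clock: 22.15
tool_pos: [0.5612, -0.2296, 0.1649]
orientation: [-179.9, -0.0, -72.1]
force: [0.5, -1.7, 3.4]
opening: 0.0198
gripper_force: 30.0
```

The pot is resting on the dish. Open gently and retreat straight up.

{"name": "apply_moves", "arguments": {"commands": [[[0,0,0],0,0.74],[[0,0,0],0,0.7],[[0,0,0],0,0.6],[[0,0,0],0,0.4],[[0,0,0],0,0],[[0,0,0],0,0],[[0,0,0],0,0],[[0,0,0],0,0],[[0,0,0],0,0],[[0,0,0],0,0]]}}

```text
clock: 22.98
tool_pos: [0.5607, -0.2294, 0.1642]
orientation: [180.0, 0.0, -72.1]
force: [-0.7, -0.6, 0.7]
opening: 0.0743
gripper_force: 0.0
```

{"name": "apply_moves", "arguments": {"commands": [[[0,0,1],0,0],[[0,0,3],0,0],[[0,0,6],0,0],[[0,0,9],0,0],[[0,0,12],0,0],[[0,0,15],0,0],[[0,0,17],0,0],[[0,0,17],0,0],[[0,0,17],0,0]]}}

```text
clock: 23.73
tool_pos: [0.5611, -0.2295, 0.3364]
orientation: [-179.8, -0.1, -72.1]
force: [1.2, 0.7, -1.1]
opening: 0.0877
gripper_force: 0.0
```

```bash
python3 - <<'E'
from h import *
print(ctrl.get_obs()["force"],ctrl.get_obs()["opening"])
S=snap("scene");D=snap("side")
for t in("pot_grip","pot_base","keeper_tail","jar","reagent","beaker"):
    A=ctrl.spot_point(S,t);B=ctrl.spot_point(D,t)
    for a in A[:3]:
        for b in B[:3]:
            x,e=tri(ray(S,a["at"]),ray(D,b["at"]))
            if e[0]<7: print(t,np.round(x*1e3),round(e[0],1),round(a["score"],2),round(b["score"],2))
E
```

```text
[ 1.22280741  0.74975541 -1.10992129] 0.08771251233619136
pot_grip [342.  56. 121.] 1.3 0.9 0.67
pot_grip [ 561. -224.  163.] 2.2 0.87 0.6
pot_base [ 562. -230.    6.] 2.2 0.96 0.69
pot_base [341.  56.  -4.] 0.2 0.76 0.87
keeper_tail [488. 216. 106.] 0.2 0.71 0.77
jar [421. 300. -11.] 1.1 0.96 0.68
beaker [ 406. -426.   -1.] 1.3 0.95 0.81
```

```bash
python3 -c "
from plant import ctrl; print(ctrl.close_job())"
```

```text
the job is handed in; nothing more can be done
None
```

The job is handed in: the keeper snapped over and stayed open, and the pot was lifted off, brought out forward and stands upright, released, in the white dish; no contact with the jar, bottle or beaker was felt, though the bottle was not re-measured at the end.

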